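Sort the reactor bolts into the gauge tray

TASK

Gather the four hexagon-head bolts (head at one very end, nut at the other) into the tray of gauge slots, each lying flat on the floor of the slot that matches its length: the shortest bolt in the shortest slot and so on, so that every bolt is in the shortest slot that will take it. Leave the eye bolt and the headless stud, which do not belong, where they lie. Finish with all bolts let go and at rest.

Things in the scene. Friction and masses are not known exactly. Their poses are not given: they have to be found in the camera images.
- bolt_60: Shortest hex bolt, dark steel, lying level: 60 mm long; hex head (24 mm across flats, 10 thick) at one very end, hex nut (24 mm, 13 thick) at the other, bare round shank 16 mm thick, 37 long between, 4 mm clear of the surface. About 150 g. Origin: mid-length on its axis, 12 mm above what it lies on; x along it, head to -x, z up at the start.
- bolt_80: Second shortest hex bolt, dark steel, lying level: 80 mm long; hex head (24 mm across flats, 10 thick) at one very end, hex nut (24 mm, 13 thick) at the other, bare round shank 16 mm thick, 57 long between, 4 mm clear of the surface. About 190 g. Origin: mid-length on its axis, 12 mm above what it lies on; x along it, head to -x, z up at the start.
- bolt_100: Second longest hex bolt, dark steel, lying level: 100 mm long; hex head (24 mm across flats, 10 thick) at one very end, hex nut (24 mm, 13 thick) at the other, bare round shank 16 mm thick, 77 long between, 4 mm clear of the surface. About 220 g. Origin: mid-length on its axis, 12 mm above what it lies on; x along it, head to -x, z up at the start.
- bolt_120: Longest hex bolt, dark steel, lying level: 120 mm long; hex head (24 mm across flats, 10 thick) at one very end, hex nut (24 mm, 13 thick) at the other, bare round shank 16 mm thick, 97 long between, 4 mm clear of the surface. About 250 g. Origin: mid-length on its axis, 12 mm above what it lies on; x along it, head to -x, z up at the start.
- eye_bolt: Look-alike: dark steel eye bolt lying on the table, 110 mm long, a 44 mm ring at one end instead of a hex head, square 24 mm collar, hex nut at the other end. Origin mid-length on its axis, 12 mm above the table; x along it, ring to -x.
- stud: Look-alike: dark steel headless stud lying on the table, a 16 mm rod 100 mm long with two hex nuts run well in from its ends (centred 23.5 mm either side of the middle, rod ends bare for 20 mm). Origin mid-length on its axis, 12 mm above the table; x along it.
- slot_60: Shortest gauge slot, fixed insert 152 x 54 mm, white floor, blue blocks; four lie 58 mm apart, any order, in a grey tray (rim 14 mm high). Slot 76 mm long between end blocks, 40 wide between corner guides 14 long; middle 48 mm open for fingers. Origin: slot centre, insert's underside, 4 mm above table; x along, z up. Slot floor 4 mm above origin, blocks and guides 14 above floor.
- slot_80: Second shortest gauge slot, fixed insert 152 x 54 mm, white floor, blue blocks; four lie 58 mm apart, any order, in a grey tray (rim 14 mm high). Slot 96 mm long between end blocks, 40 wide between corner guides 14 long; middle 68 mm open for fingers. Origin: slot centre, insert's underside, 4 mm above table; x along, z up. Slot floor 4 mm above origin, blocks and guides 14 above floor.
- slot_100: Second longest gauge slot, fixed insert 152 x 54 mm, white floor, blue blocks; four lie 58 mm apart, any order, in a grey tray (rim 14 mm high). Slot 116 mm long between end blocks, 40 wide between corner guides 14 long; middle 88 mm open for fingers. Origin: slot centre, insert's underside, 4 mm above table; x along, z up. Slot floor 4 mm above origin, blocks and guides 14 above floor.
- slot_120: Longest gauge slot, fixed insert 152 x 54 mm, white floor, blue blocks; four lie 58 mm apart, any order, in a grey tray (rim 14 mm high). Slot 136 mm long between end blocks, 40 wide between corner guides 14 long; middle 108 mm open for fingers. Origin: slot centre, insert's underside, 4 mm above table; x along, z up. Slot floor 4 mm above origin, blocks and guides 14 above floor.
Not all that is in view belongs to the job. Leave any red or yellow look-alike of the slot_80 alone. Leave any red look-alike of the bolt_120 alone.

How it is judged:
By the outcome, as a careful person would: the job done as asked, in the order asked, and still so for the second after the job is handed in, with the robot touching nothing.
It also fails if it takes over 99 s, if anything falls off the work surface, if the arm or the gripper's body presses on something with over 40 N, if the wrist force passes 120 N, or if a joint passes its speed limit or range.

ROBOT

A 6-joint arm with a two-finger parallel gripper is mounted at the origin on the work surface. World frame = base frame: x ahead of the robot, y to its left, z up, the work surface at z = 0. Lengths are in m, angles in degrees, forces in N, time in s.
With the tool pointing down it reaches from about 0.4 to 0.925 m from the base axis. Payload 12.5 kg.
Tool frame: the origin (TCP) lies at the very end of the fingers, on their centre line; the grasp point (between the pads) lies 19 mm behind it (grasp_offset is the z of the grasp point in the tool frame, in m); z points along the fingers, y is the line along which they close (so a half turn about z gives the same grasp; the last joint's range is limited). The gripper opens to 95 mm and grips with 3 to 60 N. Pads are 20 mm wide; open, the fingers measure 119 mm over their backs; the gripper's body (75 mm by 180 mm) begins 59 mm behind the grasp point.
Start: joints at [-6.05, 28.126, 89.318, -0, 62.55, -6.05], TCP at [0.625, 0, 0.215] pointing down, gripper open.
Joint ranges: [-177.58, 177.58], [-47.91, 125.51], [2.72, 160], [-65.01, 245.01], [3.68, 167.84], [-153.87, 153.87]. Speed limits (degrees/s): [127.2, 127.2, 159.86, 180, 180, 180].

INTERFACE

Orientations are given as a 3x3 rotation matrix whose columns are the frame's x, y, z axes.
In Python, from cell import * gives the robot as it stands. Calls block until the motion is done:
- movep(position, orientation): joint-space move of the TCP to a pose.
- servo_line(position, rot=None, velocity=0.15, threshold=None): straight line of the TCP; rot=None keeps the orientation; velocity is the mean speed in m/s. With threshold (N) it stops when the force on the tool has changed by that much, and returns True; else False.
- goto_joints(angles): joint-space move.
- gripper_open() and close_gripper(): open the fingers fully, or close them until they stop; the grip force is fixed at half the most.
- pause(seconds).
- ik(position, orientation): joint angles nearest the present ones, or None.
- state(): the state.
- camera(name): name is "scene" or "side" or "wrist"; returns a dict with "pixels" (400x640x3 uint8, blue, green, red), "fovy" (degrees; the focal length in pixels is half the picture's height over the tangent of half this angle, whatever the lens; pixels are square), "cx", "cy" (the principal point, pixels), "eye" and "attitude" of the camera in the world; the wrist camera has in their place "mount" (4x4, takes a point from camera to tool coordinates, whose origin is the TCP and whose axes are the flange's). Camera axes: x right, y down, z forward; pixel columns grow to the right and rows downward; lengths in m; the calibration is good to about 2 mm. A picture is of the moment at which its call begins: read the wrist's pose just before it. There is no depth.
A pose or a line that the arm cannot do raises Unreachable and nothing moves.
- hand_in(): hands the job in; it is judged then, once.
The state is a dict: "clock": time; "q": joint angles; "qvel": joint speeds; "joint_torque": joint torques, N m; "position": TCP position; "ee_rot": TCP orientation; "force": force on the tool from outside, world axes, zero at the start; "wrist_torque": the same for the moment, N m; "gripper_width": opening from 0.0 (shut) to 1.0 (fully open); "finger_force": force on a finger pad.
Only numpy, scipy, OpenCV 4.12 (cv2) and the standard library are available. Lean on these libraries where they do the work, as an engineer would, in place of code of your own. Each camera call takes 0.05 s, during which the arm holds its last target. There are 200 camera calls.

## Working session

There is one attempt and no reset: what is moved stays moved. The work goes in short steps, each a Python script; the robot and the scene stay as the last script left them, time stands still between calls to the robot, and variables do not carry over. Pictures are saved under pics/ and viewed, at most 14 in all, crops included, and the job is handed in when it is done.

```bash
mkdir -p pics; ls
python3 - <<'E'
from cell import *
import cv2,numpy as np
for n in("scene","side"):
    c=camera(n); cv2.imwrite(f"pics/{n}0.png",c["pixels"]); print(n,c["fovy"],c["cx"],c["cy"],c["eye"],np.array(c["attitude"]).round(4).tolist(),c.keys())
s=state(); c=camera("wrist"); cv2.imwrite("pics/wrist0.png",c["pixels"]);print(c["fovy"],c["cx"],c["cy"],np.array(c["mount"]).round(4).tolist(),s["ee_rot"],s["clock"])
E
```

```text
pics
scene 44.271783476389174 317.7502079656053 194.23412789511082 [ 1.36243769 -0.50792757  1.19950981] [[0.465, 0.6724, -0.576], [0.8853, -0.3521, 0.3037], [0.0014, -0.6511, -0.759]] dict_keys(['pixels', 'fovy', 'cx', 'cy', 'eye', 'attitude'])
side 57.61503991277378 315.3065707447672 200.07994067668548 [ 0.18335191 -0.59990787  0.70002774] [[0.9115, -0.2956, 0.286], [-0.4112, -0.6646, 0.6238], [0.0057, -0.6863, -0.7273]] dict_keys(['pixels', 'fovy', 'cx', 'cy', 'eye', 'attitude'])
58.094021455787384 322.16121133515446 196.90060760494168 [[0.0003, -0.9619, -0.2735, 0.0774], [1.0, 0.0, 0.0008, 0.0004], [-0.0008, -0.2735, 0.9619, -0.1699], [0.0, 0.0, 0.0, 1.0]] [[-1.81532566e-05  9.99999482e-01 -1.01798563e-03]
 [ 9.99999995e-01  1.82513368e-05  9.63381264e-05]
 [ 9.63566560e-05 -1.01798388e-03 -9.99999477e-01]] 0.1
```

View pics/scene0.png

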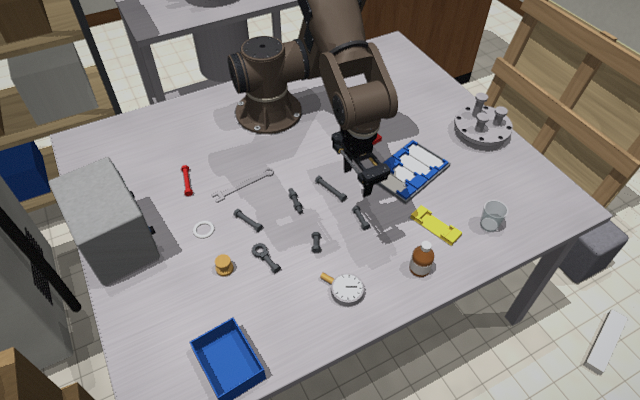

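View pics/side0.png

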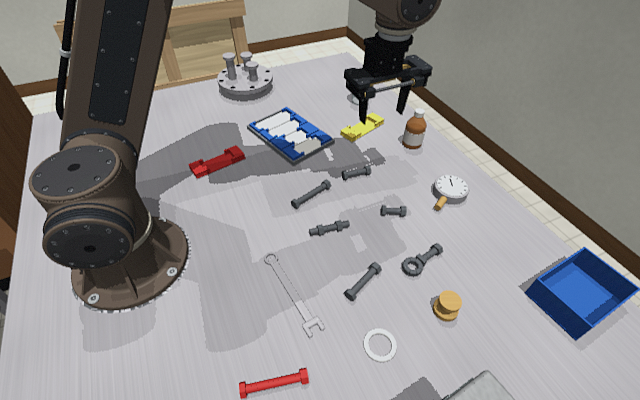

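View pics/wrist0.png

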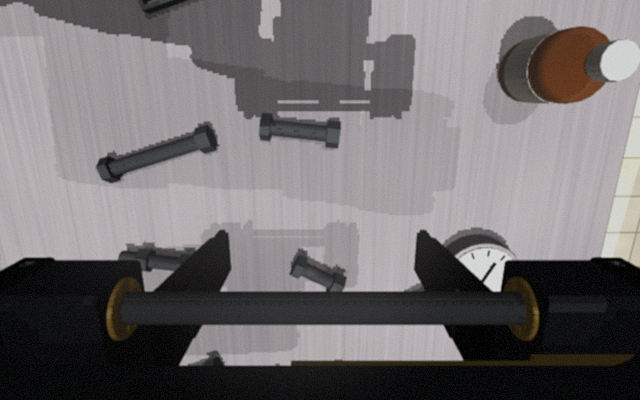

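The side view shows the tray at (290,135), hex bolts at (311,195), (357,172), (394,210) and (363,281), the stud at (329,228) and the eye bolt at (422,260). The red and yellow look-alikes stand apart from these. The scene view agrees, with the tray at (415,170). Next I'll cast rays for each of these.

```bash
cat > h.py <<'E'
from cell import *
import cv2,numpy as np
def pose(c,s=None):
    if "eye" in c: return np.array(c["eye"]),np.array(c["attitude"])
    M=np.array(c["mount"]); R=np.array(s["ee_rot"]); return R@M[:3,3]+np.array(s["position"]),R@M[:3,:3]
def cast(c,px,z,s=None):
    e,R=pose(c,s); f=200/np.tan(np.radians(c["fovy"])/2); px=np.asarray(px,float).reshape(-1,2)
    d=np.c_[(px[:,0]-c["cx"])/f,(px[:,1]-c["cy"])/f,np.ones(len(px))]@R.T
    return (e+d*((z-e[2])/d[:,2])[:,None])[:,:2]
def proj(c,P,s=None):
    e,R=pose(c,s); f=200/np.tan(np.radians(c["fovy"])/2); q=(np.asarray(P)-e)@R
    return np.c_[q[:,0]/q[:,2]*f+c["cx"],q[:,1]/q[:,2]*f+c["cy"]]
def blobs(c,mask,z,s=None,amin=60,amax=20000):
    """components of a mask -> list of (pixel centre, world centre, long, short, angle deg)"""
    out=[]
    for k in cv2.findContours(mask.astype(np.uint8),cv2.RETR_EXTERNAL,cv2.CHAIN_APPROX_NONE)[0]:
        if not amin<cv2.contourArea(k)<amax: continue
        w=cast(c,k,z,s); (x,y),(a,b),t=cv2.minAreaRect((w*1000).astype(np.float32))
        if a<b: a,b,t=b,a,t+90
        out.append((k.reshape(-1,2).mean(0).round(),np.array([x,y])/1000,a,b,(t+90)%180-90))
    return out
def dark(c,t=75): return c["pixels"].max(2)<t
def white(c,t=185):
    p=c["pixels"]; return (p.min(2)>t)
def rot(a):
    """tool down, x axis of tool (pad width) along world angle a deg"""
    a=np.radians(a); x=np.array([np.cos(a),np.sin(a),0]); z=np.array([0,0,-1.]); return np.c_[x,np.cross(z,x),z]
E
python3 - <<'E'
from h import *
for n in("scene","side"):
    c=camera(n)
    print(n)
    for t,m,z in(("dark",dark(c),.012),("white",white(c,205),.008)):
        for b in blobs(c,m,z,amax=1500):
            if .3<b[1][0]<1 and -.5<b[1][1]<.45 and b[2]>25: print(t,b[0],b[1].round(3),*[round(float(v),1) for v in b[2:]])
    p=c["pixels"].astype(int); m=(p[...,0]>p[...,2]+60)
    for b in blobs(c,m,.015): print("blue",b[0],b[1].round(3),*[round(float(v),1) for v in b[2:]])
E
```

```text
scene
dark [239. 388.] [ 0.915 -0.478] 109.0 19.9 -84.7
dark [291. 385.] [ 0.964 -0.368] 157.8 12.0 -89.9
dark [365. 346.] [ 0.962 -0.159] 150.2 7.6 -90.0
dark [346. 165.] [0.388 0.121] 70.3 26.7 -29.7
white [349. 282.] [ 0.782 -0.105] 73.9 44.9 48.6
white [404. 174.] [0.509 0.26 ] 64.8 46.1 16.5
white [415. 165.] [0.492 0.316] 103.2 46.5 16.3
white [425. 156.] [0.475 0.371] 125.9 45.0 17.3
blue [227. 358.] [ 0.828 -0.48 ] 175.8 124.5 5.7
blue [422. 177.] [0.548 0.307] 226.9 52.1 -73.1
blue [ 14. 161.] [-0.144 -0.866] 141.2 103.6 -0.3
blue [400. 155.] [0.443 0.304] 170.2 52.7 -71.6
side
dark [290. 149.] [0.454 0.229] 285.2 139.9 -38.8
white [380. 344.] [ 0.413 -0.4  ] 61.1 59.1 -24.1
white [452. 184.] [ 0.82  -0.105] 79.7 79.4 25.7
white [296. 137.] [0.512 0.266] 63.4 50.1 11.4
white [284. 129.] [0.496 0.32 ] 102.9 49.1 18.1
white [273. 121.] [0.479 0.376] 123.6 50.5 16.5
blue [568. 303.] [ 0.86  -0.475] 221.2 127.9 5.8
blue [277. 140.] [0.453 0.28 ] 234.1 55.5 -73.2
blue [305. 126.] [0.548 0.309] 232.9 59.6 -73.1
```

Run:
```python
from h import *
c=camera("side")
print(cast(c,[[311,195],[357,172],[394,210],[363,281],[329,228],[422,260]],.012).round(3).tolist())
def look(p,a,name):
    movep(p,rot(a)); s=state(); c=camera("wrist"); cv2.imwrite(f"pics/{name}.png",c["pixels"]); np.save(name+".npy",[c,s],allow_pickle=True); print(name,s["clock"],s["position"])
look([.60,-.09,.42],90,"w1")
look([.51,.24,.36],90,"w2")
```

```text
[[0.451, 0.012], [0.605, 0.041], [0.622, -0.123], [0.449, -0.27], [0.446, -0.108], [0.597, -0.277]]
w1 1.2 [ 0.59989433 -0.08964905  0.41845439]
w2 2.5583 [0.5105506  0.239345   0.36002705]
```

View pics/w1.png

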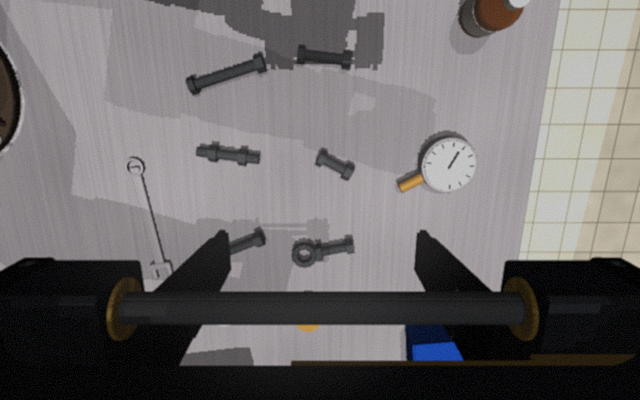

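View pics/w2.png

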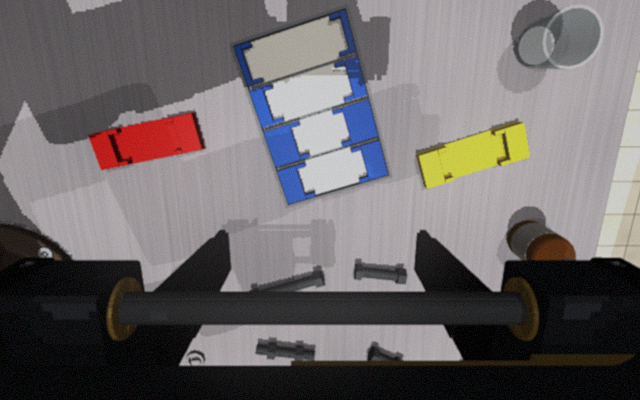

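w2 shows the tray. From near to far the slots are the second shortest at (333,170), shortest at (321,132), second longest at (310,95) and longest at (297,52). w1 shows bolts at (226,73), (325,57), (336,163) and a partly hidden one at (240,240). The stud is at (229,153) and the eye bolt at (322,248).

Run:
```python
from h import *
def show(c,s,t=70):
    m=dark(c,t); m[225:]=0
    for b in blobs(c,m,.014,s): 
        if b[2]<200: print(b[0],b[1].round(4),*[round(float(v),1) for v in b[2:]])
movep([.47,-.33,.36],rot(90)); s=state(); c=camera("wrist")
for n in "w1",:
    a,b=np.load(n+".npy",allow_pickle=True); show(a,b)
print("w3",s["clock"]); show(c,s)
c,s=np.load("w2.npy",allow_pickle=True); p=c["pixels"].astype(int)
m=(p.min(2)>150)&(p.max(2)-p.min(2)<60)
m[205:]=0
for z,mm in((.008,m),):
    for b in blobs(c,mm,z,s,300,6000): print("white",b[0],b[1].round(4),*[round(float(v),1) for v in b[2:]])
hsv=cv2.cvtColor(c["pixels"],cv2.COLOR_BGR2HSV); m=(hsv[...,0]>100)&(hsv[...,0]<125)&(hsv[...,1]>130); m[225:]=0
pts=np.argwhere(m)[:,::-1]; w=cast(c,pts,.022,s)
r=cv2.minAreaRect((w*1000).astype(np.float32)); print("blue rect",r)
```

```text
[336. 161.] [ 0.6232 -0.1145] 58.7 11.6 -27.5
[226. 152.] [ 0.4493 -0.1016] 95.5 24.1 0.0
[428. 151.] [ 0.7691 -0.1003] 75.5 20.6 55.5
[227.  73.] [0.4546 0.018 ] 123.9 26.6 17.3
[ 7. 98.] [ 0.117  -0.0244] 157.8 28.8 76.3
[325.  57.] [0.602  0.0419] 83.1 27.2 -7.2
[474.  18.] [0.8209 0.0925] 59.2 39.4 -53.8
w3 4.6667
[624. 222.] [ 0.9307 -0.4379] 45.3 6.5 0.1
[570. 215.] [ 0.8492 -0.425 ] 198.5 24.8 5.7
[138. 178.] [ 0.2034 -0.3678] 99.0 14.8 -9.6
[438. 104.] [ 0.6266 -0.2657] 52.6 25.6 5.7
[306. 101.] [ 0.4478 -0.2604] 98.5 11.4 23.7
[560.  18.] [ 0.7822 -0.1573] 43.6 14.5 -34.5
[449.   4.] [ 0.6341 -0.1392] 19.2 9.7 -27.2
white [332. 170.] [0.5261 0.2085] 95.5 54.2 16.9
white [314. 109.] [0.5007 0.2909] 115.5 112.1 16.3
white [295.  49.] [0.4745 0.3745] 129.7 51.5 16.9
white [277.   9.] [0.4506 0.4233] 27.4 23.8 -0.0
blue rect ((500.5592041015625, 291.72650146484375), (151.79710388183594, 225.56881713867188), 16.918312072753906)
```

Lengths come out as 58.7, 83, 98.5 and 124 mm, so all four bolts are identified. The tray rectangle is 152 x 226 mm at 16.9°, as expected. I'll re-measure the two bolts whose masks came out thin, then place bolt_80. The rest follow outward from it. A fully opened finger would reach the neighbouring slot's bolt, so those releases will be tilted 10° to lift that finger clear.

```bash
cat >> h.py <<'E'
A=16.9; C=np.array([.5006,.2917]); N=np.array([-np.sin(np.radians(A)),np.cos(np.radians(A))])
SLOT={80:C-.087*N,60:C-.029*N,100:C+.029*N,120:C+.087*N}
def best(p,a):
    o=[(abs(q[5]),k) for k in(a,a+180,a-180) if (q:=ik(p,rot(k))) is not None]; return min(o)[1]
def pick(xy,a):
    P=np.r_[xy,.12]; R=rot(best(P,a)); gripper_open() if state()["gripper_width"]<.95 else None
    movep(P,R); hit=servo_line(np.r_[xy,.005],velocity=.1,threshold=15)
    close_gripper(); s=state(); print("grip",hit,s["gripper_width"],s["finger_force"],s["position"])
    servo_line(np.r_[xy,.13],velocity=.15); s=state(); print("lifted",s["gripper_width"],s["finger_force"],s["force"].round(1) if hasattr(s["force"],"round") else s["force"])
def place(n,tilt,off=0.,drop=.001,shift=0.):
    u=np.array([N[1],-N[0],0]); T=cv2.Rodrigues(u*np.radians(-tilt))[0]
    xy=SLOT[n]+off*N+shift*u[:2]
    up=np.r_[xy,.13]; R0=rot(best(up,A)); R=T@R0; ax=np.r_[xy,.020+drop]; t=ax+.007*R[:,2]
    movep(t+[0,0,.09],R); hit=servo_line(t,velocity=.08,threshold=15); pause(.2)
    gripper_open(); servo_line(t+[0,0,.11],velocity=.15); print("placed",n,hit,state()["clock"])
E
python3 - <<'E'
from h import *
a,b=np.load("w1.npy",allow_pickle=True); s=state(); c=camera("wrist")
for cc,ss,(u,v) in((a,b,(336,162)),(c,s,(308,103)),(a,b,(227,73)),(a,b,(325,57))):
    for t in(85,100):
        m=dark(cc,t)*1; k=np.zeros_like(m); k[max(0,v-45):v+45,u-60:u+60]=1
        print(t,[(x[1].round(4),round(x[2]),round(x[3]),round(x[4],1)) for x in blobs(cc,m*k,.014,ss,150)])
pick([.602,.0419],-7.2); place(80,0,0)
E
```

```text
85 [(array([ 0.6199, -0.1202]), 62, 28, -27.5)]
100 [(array([ 0.6198, -0.1198]), 65, 30, -27.4)]
85 [(array([ 0.4501, -0.267 ]), 100, 28, 23.3)]
100 [(array([ 0.4501, -0.2665]), 102, 30, 23.2), (array([ 0.4592, -0.2175]), 146, 26, 0.1)]
85 [(array([0.4693, 0.0243]), 157, 36, 15.2)]
100 [(array([0.4697, 0.0435]), 169, 74, 15.5)]
85 [(array([0.5789, 0.0419]), 131, 37, 1.3)]
100 [(array([0.6012, 0.0624]), 175, 81, 0.0)]
grip False 0.16056362605871155 29.974708557128906 [0.60202248 0.04191003 0.00502341]
lifted 0.16437978300000133 29.974176585674286 [-0.   0.3 -1.4]
placed 80 False 16.225
```

Run:
```python
from h import *
pick([.6199,-.120],-27.5); place(60,10,.001,.006)
movep([.55,.16,.30],rot(90)); s=state(); c=camera("wrist"); cv2.imwrite("pics/w4.png",c["pixels"])
```

```text
grip False 0.1590678503148658 29.99986320734024 [ 0.61986866 -0.1200504   0.00502213]
lifted 0.16066334989538003 29.999355375766754 [ 0.2 -0.  -2.7]
placed 60 False 27.4
```

View pics/w4.png

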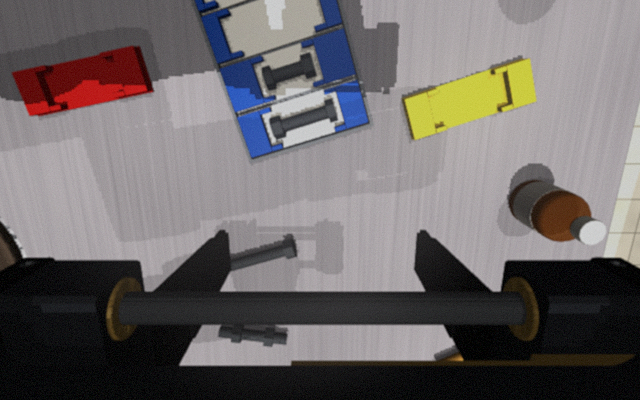

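Bolt_80 lies in its slot at (305,119) and bolt_60 in its slot at (288,73), both flat and clear of the blocks. The same method goes on for the other two.

Run:
```python
from h import *
pick([.4501,-.267],23.4); place(100,10,.001,.006)
pick([.4546,.018],17.3); place(120,10,.001,.006)
movep([.51,.22,.32],rot(90)); s=state(); c=camera("wrist"); cv2.imwrite("pics/w5.png",c["pixels"][:230,150:450].repeat(2,0).repeat(2,1)); cv2.imwrite("pics/side5.png",camera("side")["pixels"]); print(state()["clock"])
```

```text
grip False 0.16145764641429278 30.00015288591385 [ 0.45016297 -0.26709805  0.00501949]
lifted 0.1621418287043312 29.999231100082397 [-0.8  0.  -2.5]
placed 100 False 39.8083
grip False 0.16017351659897866 29.998725056648254 [0.45456805 0.0179986  0.00498732]
lifted 0.16032139131048362 29.996783137321472 [ 0.1 -0.2 -2.4]
placed 120 False 51.0
52.3667
```

View pics/w5.png

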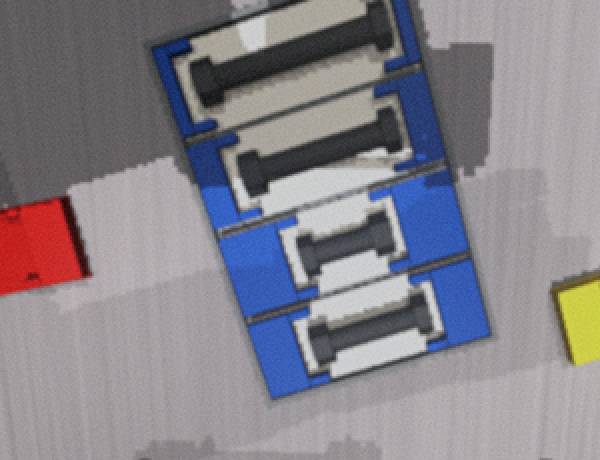

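View pics/side5.png

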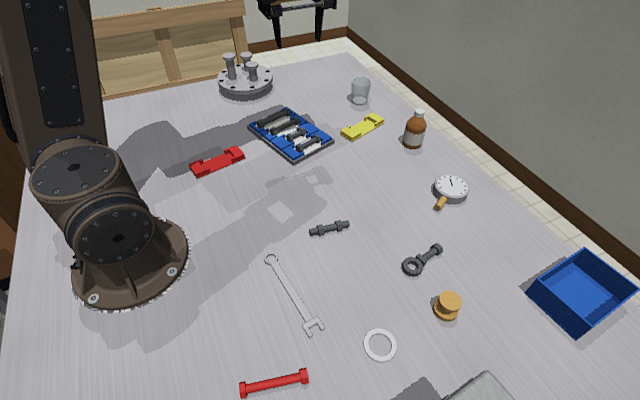

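The close-up shows all four bolts in their slots, at (290,55), (320,152), (345,243) and (370,330), with white floor visible around each. The side view shows the stud at (329,228) and the eye bolt at (422,260) where they started.

```bash
python3 -c "
from cell import *
print(hand_in())"
```

```text
the job is handed in; nothing more can be done
None
```

The job is handed in: the last pictures show all four hex bolts released and flat in their matching slots, and the stud and eye bolt where they lay; the clock read about 52 s, and no verdict came back.

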